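# Load the analyser's sample drawer and close it up

## Task

Load the blue analyser and close it up: stand the grey cassette upright in the slot inside the open drawer, then set the white lid squarely on the drawer's box so that it sits down in it all round. Next push the drawer fully home, and only then swing the clamp lever all the way down. Leave everything else on the bench where it stands.

Things in the scene. Friction and masses are not known exactly. Their poses are not given: they have to be found in the camera images.
- analyser: Fixed blue bench instrument; its pose varies. Origin on the bench under the middle of the front edge of its low sample bay; x points back into the instrument, z up. The bay is a hood 142 wide, 150 deep, 122 high (inside 118 wide, ceiling at 112); behind it, from x=150 to 260, a block 200 wide and 150 high. The drawer comes out of the bay towards -x.
- drawer (a joint): How far the drawer is out, in m: 0 fully home, about 0.14 at the start; slides along the analyser's x with about 1.5 N of friction. It carries an open aluminium box 120 long (x), 106 wide (y), walls 5 thick, rim 72 above the bench, and in front a blue panel 12 thick, 142 wide, top at 114, with a steel catch on it (24 wide, top at 130). Home, the panel's back is flush with the bay's front edge.
- slot (a point): Moves with the drawer: centre of the box's floor (14 above the bench), in the middle of the cassette slot. Axes as the analyser's. The slot lies along x, 98 long and 30 wide inside, bounded by two ribs (6 thick, 104 long) and two end stops, all 14 high; the box inside is 110 by 96 and 58 deep.
- box_rim (a point): Moves with the drawer: centre of the box's mouth at rim height (72 above the bench), axes as the analyser's. The front panel touches the box; its front face is 72 from this point towards -x.
- drawer_bar (a point): Moves with the drawer: middle of the steel pull bar on the drawer's panel, 90 long along y, 35 in front of the panel, 78 above the bench.
- clamp (a joint): Angle of the clamp lever, rad: 0 = fully down, lying level over the drawer panel's catch; about 1.5 = standing up. It stays where it is left. Turns about the analyser's y axis at point clamp_hinge.
- clamp_hinge (a point): Clamp's hinge axis, fixed to the analyser (20 behind the bay's front edge, 138 above the bench). The lever is a flat steel arm 16 wide and 12 thick.
- clamp_tip (a point): Middle of the black T-bar at the lever's end, 120 from the hinge; the bar is 82 long along the analyser's y, 16 in diameter. Its height is that of the hinge when the clamp is down.
- cassette: Grey block-shaped reagent cassette standing on the bench, 90 long (x), 26 thick (y), 50 high (z), four dark dots along its top and paper labels on its sides. Origin at the centre of its underside. Either way round fits the slot.
- lid: Loose white lid for the drawer's box, right way up: plate 120 (x) by 106 (y), 5 thick, under it a plug 104 by 90, 5 deep, on top a grip ridge along x, 64 long, 16 thick, 28 high. Origin at the centre of the plug's underside: plate top 10 above it, ridge top 38. Seated, the plug is inside the box (3 clearance a side) and the origin 5 below point box_rim; either way round.
- bottle: Bystander: clear glass bottle with blue cap, 60 in diameter, 125 high, close to the cassette; origin at the centre of its underside.
- jar: Bystander: amber jar with white cap, 66 in diameter, 85 high, close to the lid; origin at the centre of its underside.
- tape: Bystander: white tape roll lying flat, 56 in diameter, 18 high, close to the lid; origin at the centre of its underside.
- trough: Bystander: white open reagent trough, 90 long (x), 40 wide, 35 high, close to the cassette; origin at the centre of its underside.
Mind the look-alikes: they are no part of the job. Leave any orange look-alike of the cassette alone.

How it is judged:
By the outcome, as a careful person would: the job done as asked, in the order asked, and still so for the second after the job is handed in, with the robot touching nothing.
It also fails if it takes over 72 s, if anything falls off the work surface, if the arm or the gripper's body presses on something with over 40 N, if the wrist force passes 120 N, or if a joint passes its speed limit or range.

## Robot

A 7-joint arm with a two-finger parallel gripper is mounted at the origin on the work surface. World frame = base frame: x ahead of the robot, y to its left, z up, the work surface at z = 0. Lengths are in m, angles in rad, forces in N, time in s.
With the tool pointing down it reaches from about 0.35 to 0.9 m from the base axis. Payload 19.9 kg.
Tool frame: the origin (TCP) lies on the centre line of the jaws, within the pads' length; the fingertips stand robot.finger_overhang ahead of it and the grasp point (between the pads) lies 11 mm behind it (robot.finger_overhang is the distance from the TCP to the fingertips, in m); z points along the fingers, y is the line along which they close (so a half turn about z gives the same grasp; the last joint's range is limited). The gripper opens to 94 mm and grips with 3 to 60 N. Pads are 16 mm wide; open, the fingers measure 119 mm over their backs; the gripper's body (75 mm by 177 mm) begins 78 mm behind the grasp point.
Start: joints at [-1.169, 0.417, -0.01, 1.614, 0.005, 1.111, -0.053], TCP at [0.268, 0.564, 0.213] pointing down, gripper open.
Joint ranges: [-2.81, 2.81], [-0.39, 2.02], [-1.27, 1.25], [0.06, 2.57], [-1.19, 4.33], [0.19, 2], [-2.82, 2.82]. Speed limits (rad/s): [1.89, 1.89, 2.39, 2.39, 3.01, 3.01, 3.01].

## Interface

Orientations are given as [roll, pitch, yaw] about the fixed x, y, z axes, in that order (R = Rz(yaw) Ry(pitch) Rx(roll)).
In Python, from rig import robot, eyes, order gives the robot as it stands.
- The arm moves only by the tool move_arm, never from a script. Its argument "targets" is text: rows parted by semicolons, each of 7 numbers parted by spaces: the turn, a rotation vector about the tool's x, y, z in rad, then the shift along the tool's x, y, z in mm, then the opening, from 0 (shut) to 1 (fully open). In form: wx wy wz tx ty tz claw; .... A call has 1 to 5 rows; each row is the pose to reach, as a shift and turn from the pose commanded when the call began, along the tool's axes at that moment; what a row does not reach only later rows make up. A row lasts 1/10 s, in which the tool goes at most 50 mm and 8.59 degrees, less where a joint would pass 70% of its speed; a pose out of reach is approached as far as the arm can. A call with a gripper value outside its range is refused whole. The fingers move at their own pace and stop on an object; the grip force is fixed at half the most. Time passes only in rows, so rows that repeat a pose let the fingers close. It gives the time, the measured TCP pose, the force, the opening and the grip force at its end, in the units of the state.
- robot.get_state(): the state, without advancing time (a new reading comes with each control period).
- eyes.read_camera(name): name is "side" or "top" or "wrist"; returns a dict with "frame" (420x560x3 uint8, red, green, blue), "intrinsics" (3x3 intrinsics, pixels), "D" ([k1, k2, p1, p2, k3] as OpenCV has them; the pictures are not rectified), "rvec" (rotation vector, rad) and "tvec" (3), from world to camera coordinates, as OpenCV has them. Camera axes: x right, y down, z forward; pixel columns grow to the right and rows downward; lengths in m; the calibration is good to about 2 mm. A picture is of the moment at which its call begins. There is no depth.
- order.hand_in(): hands the job in; it is judged then, once.
The state is a dict: "time_s": time; "joints": joint angles; "joint_velocities": joint speeds; "effort": joint torques, N m; "position": TCP position; "tool_rot": TCP orientation; "contact_force": force on the tool from outside, world axes, zero at the start; "ft_torque": the same for the moment, N m; "width": finger opening in m; "grip_force": force on a finger pad.
Only numpy, scipy, OpenCV 4.12 (cv2) and the standard library are available. Lean on these libraries where they do the work, as an engineer would, in place of code of your own. Each camera call takes 0.05 s, during which the arm holds its last target. There are 200 camera calls.

## Working session

There is one attempt and no reset: what is moved stays moved. The work goes in short steps, Python scripts to look and compute and a tool call to move; the robot and the scene stay as the last step left them, time stands still between calls to the robot, and variables do not carry over. Pictures are saved under pics/ and viewed, at most 10 in all, crops included, and the job is handed in when it is done.

Besides the shell and the picture viewer there is one more tool, called after "Request:" by a JSON object that holds its "op" and its "data", one argument or row to a line. move_arm: Moves the arm, as the interface text tells. Its arguments: {"type":"object","properties":{"targets":{"type":"string"}},"required":["targets"]}

```bash
mkdir -p pics; ls; cat > h.py <<'E'
import numpy as np, cv2, json
from rig import robot, eyes, order
def cam(n,save=None):
    c=eyes.read_camera(n); 
    if save: cv2.imwrite(save,cv2.cvtColor(c['frame'],cv2.COLOR_RGB2BGR)); np.savez(save[:-4]+'.npz',**c)
    return c
def load(p): return dict(np.load(p))
def ray(c,px):
    px=np.array(px,float).reshape(-1,1,2)
    u=cv2.undistortPoints(px,c['intrinsics'],c['D']).reshape(-1,2)
    R=cv2.Rodrigues(c['rvec'])[0]; o=-R.T@np.ravel(c['tvec'])
    d=np.c_[u,np.ones(len(u))]@R
    return o,d
def onz(c,px,z):
    o,d=ray(c,px); return o+d*((z-o[2])/d[:,2])[:,None]
def proj(c,P): return cv2.projectPoints(np.array(P,float).reshape(-1,3),c['rvec'],c['tvec'],c['intrinsics'],c['D'])[0].reshape(-1,2)
E
python3 - <<'E'
from h import *
a=cam('top','pics/top.png');b=cam('side','pics/side.png')
s=robot.get_state()
for k in s: print(k,np.round(s[k],3))
print(robot.finger_overhang)
for c in(a,b): print(ray(c,[[280,210]]), c['intrinsics'][0,0])
E
```

```text
pics
time_s 0.1
joints [-1.168  0.418 -0.01   1.614  0.005  1.111 -0.053]
joint_velocities [-0.001 -0.002 -0.    -0.002 -0.001 -0.     0.   ]
effort [ 0.000e+00 -8.526e+01  6.390e-01 -4.267e+01 -4.900e-02  1.600e-02
  0.000e+00]
position [0.268 0.564 0.213]
tool_rot [-3.141  0.     2.698]
contact_force [0.363 0.537 0.182]
ft_torque [-0.004 -0.064 -0.006]
grip_force 0.0
width 0.094
0.008
(array([ 0.35119448, -0.00437881,  1.22310678]), array([[ 0.15235613, -0.00121639, -0.98846219]])) 395.3013764513157
(array([ 0.13898336, -0.62979414,  0.76391011]), array([[ 0.36452816,  0.63617514, -0.68038317]])) 410.4600937376368
```

View pics/top.png

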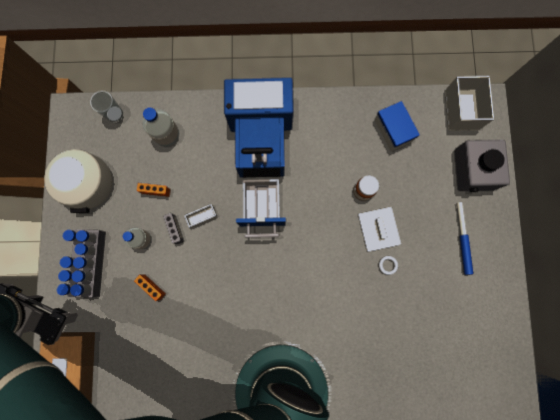

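View pics/side.png

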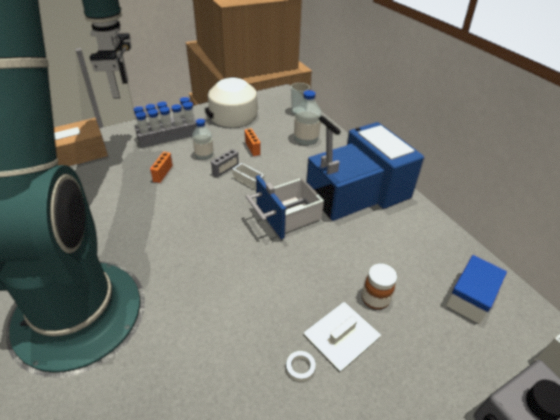

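Top view: grey cassette at (174,229), between the bottle (137,239) and the trough (201,216). The orange blocks at (153,189) and (149,287) are look-alikes. The lid is at (380,229), with the jar at (367,188) and the tape at (388,265). The drawer box is at (262,203), its panel at (261,220) and the clamp T-bar at (257,151). I'll confirm in a crop and measure.

```bash
python3 - <<'E'
from h import *
a=load('pics/top.npz');f=cv2.cvtColor(a['frame'],cv2.COLOR_RGB2BGR)
t=[cv2.resize(f[y:y+h,x:x+w],(w*4,h*4),interpolation=cv2.INTER_CUBIC) for x,y,w,h in((120,175,100,75),(345,170,100,75+0),(345,205,100,70),(222,135,80,110))]
L=np.vstack([t[0],t[2]]); R=t[3]; H=max(L.shape[0],R.shape[0])
L=cv2.copyMakeBorder(L,0,H-L.shape[0],0,0,0);R=cv2.copyMakeBorder(R,0,H-R.shape[0],0,0,0)
cv2.imwrite('pics/crop1.png',np.hstack([L,R]))
hsv=cv2.cvtColor(f,cv2.COLOR_BGR2HSV)
def blobs(m,box,name,z):
    x,y,w,h=box; k=np.zeros_like(m);k[y:y+h,x:x+w]=m[y:y+h,x:x+w]
    for c in cv2.findContours(k,0,1)[0]:
        if cv2.contourArea(c)<25: continue
        r=cv2.minAreaRect(c); P=onz(a,cv2.boxPoints(r),z)
        print(name,cv2.contourArea(c),np.round(r[0],1),'c',P.mean(0).round(4)[:2],'L',np.linalg.norm(P[1]-P[0]).round(3),np.linalg.norm(P[2]-P[1]).round(3),'yaw',np.degrees(np.arctan2(*(P[1]-P[0])[[1,0]])).round(1))
S,V=hsv[...,1],hsv[...,2]
print(f[229,174],f[229,165],f[229,185],f[215,380],f[250,340],f[203,262])
blue=((hsv[...,0]>100)&(hsv[...,0]<130)&(S>120)).astype(np.uint8)
blobs(blue,(222,205,80,30),'panel',.114); blobs(blue,(222,70,80,60),'block',.15);blobs(blue,(222,70,80,110),'blue',.122)
blobs(((V>175)&(S<40)).astype(np.uint8),(350,200,60,55),'lid',.01)
blobs(((V<110)).astype(np.uint8),(160,205,30,45),'cass',.05)
blobs(((V<50)).astype(np.uint8),(235,140,45,30),'Tbar',.25)
E
```

```text
[ 96  98 106] [115 125 131] [115 125 131] [201 192 190] [117 127 133] [201 193 190]
panel 210.0 [260.5 221.6] c [0.4902 0.05  ] L 0.139 0.019 yaw -89.1
block 3296.5 [258.  103.5] c [0.8272 0.0514] L 0.197 0.154 yaw -91.5
blue 5195.5 [258.8 126.9] c [0.7697 0.0512] L 0.203 0.296 yaw -90.0
lid 1185.5 [379.4 228.8] c [ 0.4742 -0.3101] L 0.103 0.118 yaw -77.0
cass 50.0 [169.9 224.3] c [0.4951 0.3253] L 0.015 0.054 yaw -71.1
cass 152.5 [177.7 229.2] c [0.4802 0.3016] L 0.034 0.1 yaw -87.1
Tbar 277.5 [258.  158.5] c [0.6348 0.0478] L 0.107 0.055 yaw -91.3
```

View pics/crop1.png

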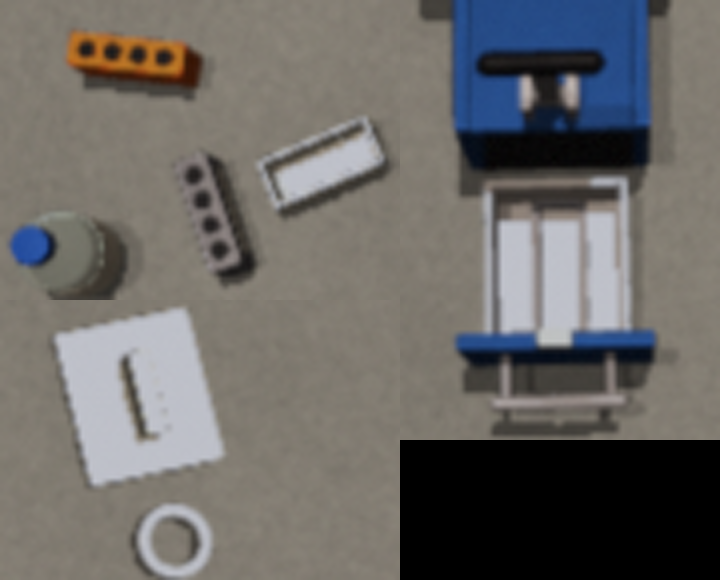

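Crop: the grey cassette with 4 dots is at full-image (168,218)–(175,238), unique against the orange ones. The lid's corners are (359,214), (392,207), (401,244), (368,252), with its ridge on top. The drawer is empty with its slot visible, and the clamp is up.

```bash
python3 - <<'E'
from h import *
a=load('pics/top.npz')
def P(n,px,z):
    p=onz(a,px,z); d=p[-1]-p[0]; print(n,p[:,:2].round(4).tolist(),'mean',p.mean(0)[:2].round(4),'yaw',np.degrees(np.arctan2(d[1],d[0])).round(1),'len',np.linalg.norm(d[:2]).round(4))
P('cass dots',[[168.25,218.5],[170.5,225],[172.75,231.25],[175,237.5]],.05)
P('lid',[[358.75,214.5],[392.5,207],[400.75,244.5],[368,251.75]],.01)
P('rimback',[[243.75,180],[279,179.5]],.072)
P('bayfront',[[235.75,167.5],[284,167.5]],.122)
P('panelfront',[[236.5,221],[285.5,221]],.114)
P('bar',[[246,236.5],[278,236]],.078)
P('bottle cap',[[128,236]],.125);P('trough',[[184.5,216],[212,204],[216,214],[190.5,227.5]],.035)
b=load('pics/side.npz')
for n,q in (('lidc',[[.474,-.31,.01]]),('cass',[[.49,.319,.05]]),('rim',[[.56,.05,.072]])): print(n,proj(b,q))
E
```

```text
cass dots [[0.5128, 0.3308], [0.493, 0.3236], [0.474, 0.3164], [0.4551, 0.3093]] mean [0.4837 0.32  ] yaw -159.5 len 0.0615
lid [[0.5193, -0.2489], [0.5407, -0.3542], [0.4244, -0.3723], [0.4042, -0.2715]] mean [ 0.4721 -0.3117] yaw -168.9 len 0.1173
rimback [[0.6213, 0.1006], [0.6206, -0.0046]] mean [0.621 0.048] yaw -90.4 len 0.1052
bayfront [[0.6468, 0.1188], [0.6438, -0.0196]] mean [0.6453 0.0496] yaw -91.2 len 0.1384
panelfront [[0.4931, 0.118], [0.4904, -0.0207]] mean [0.4917 0.0487] yaw -91.1 len 0.1387
bar [[0.4517, 0.0945], [0.4515, 0.0015]] mean [0.4516 0.048 ] yaw -90.2 len 0.093
bottle cap [[0.4551, 0.4218]] mean [0.4551 0.4218] yaw 0.0 len 0.0
trough [[0.5216, 0.2854], [0.557, 0.2016], [0.5259, 0.1892], [0.486, 0.2666]] mean [0.5226 0.2357] yaw -152.1 len 0.0403
lidc [[340.68931733 334.17300328]]
cass [[225.45436219 156.19003637]]
rim [[291.02246485 196.18134098]]
```

Request:
{"op": "move_arm", "data": {
  "targets": "0 0 -0.12 -45 -19 0 0.6; 0 0 -0.24 -90 -38 0 0.6; 0 0 -0.36 -135 -57 0 0.6; 0 0 -0.48 -180 -76 0 0.6; 0 0 -0.6 -225 -95 0 0.6"
}}

```text
time_s: 0.6
position: [0.4317, 0.3803, 0.2133]
tool_rot: [-3.141, -0.0, -2.98]
contact_force: [0.4, 0.2, 0.9]
width: 0.0584
grip_force: 0.0
```

```bash
cat >> h.py <<'E'
from scipy.spatial.transform import Rotation as Ro
def plan(x,y,z,ang,pitch=0,s=None):
    """TCP target, tool-down, tool y axis along world angle ang (deg, mod 180)"""
    s=s or robot.get_state(); R=Ro.from_euler('xyz',s['tool_rot'])
    best=None
    for k in(0,180):
        T=Ro.from_euler('xyz',[np.pi,0,np.radians(ang+90+k)]); r=(R.inv()*T).as_rotvec()
        if best is None or np.linalg.norm(r)<np.linalg.norm(best): best=r
    t=R.inv().apply(np.array([x,y,z])-s['position'])*1000
    print('now',np.round(s['position'],4),np.round(s['tool_rot'],3),'F',np.round(s['contact_force'],1),'w',round(s['width'],4),'g',round(s['grip_force'],1),'t',round(s['time_s'],2)); print('turn',best.round(3),'shift',t.round(1))
E
python3 - <<'E'
from h import *
plan(.484,.320,.2,110.5); print(robot.get_state()['joints'])
E
```

```text
now [0.4317 0.3803 0.2133] [-3.141 -0.    -2.98 ] F [0.4 0.2 0.9] w 0.0584 g 0.0 t 0.6
turn [-0.    -0.    -0.196] shift [-42.  -67.9  13.3]
[-0.75380745  0.32944131 -0.02718191  1.74034311  0.01006833  1.07228531
  0.94774515]
```

Request:
{"op": "move_arm", "data": {
  "targets": "0 0 -0.1 -21 -34 6 0.6; 0 0 -0.2 -42 -68 13 0.6; 0 0 -0.2 -42 -68 13 0.6"
}}

```text
time_s: 0.9
position: [0.486, 0.316, 0.1993]
tool_rot: [-3.139, -0.001, -2.788]
contact_force: [-1.4, 1.5, 0.9]
width: 0.0563
grip_force: 0.0
```

```bash
python3 - <<'E'
from h import *
plan(.484,.320,.2,110.5); c=cam('wrist','pics/w1.png'); print(ray(c,[[280,210]]))
print(proj(c,[[.484,.32,.05]]), robot.get_state()['joints'].round(2) if hasattr(robot.get_state()['joints'],'round') else '')
E
```

```text
now [0.486  0.316  0.1993] [-3.139e+00 -1.000e-03 -2.788e+00] F [-1.4  1.5  0.9] w 0.0563 g 0.0 t 0.9
turn [-0.002 -0.001 -0.005] shift [ 0.5  4.5 -0.7]
(array([0.41491641, 0.29141941, 0.37062697]), array([[ 0.25002634,  0.08872253, -0.96422531]]))
[[284.0605529  196.75293322]] [-0.62  0.35 -0.02  1.74  0.01  1.05  1.28]
```

View pics/w1.png

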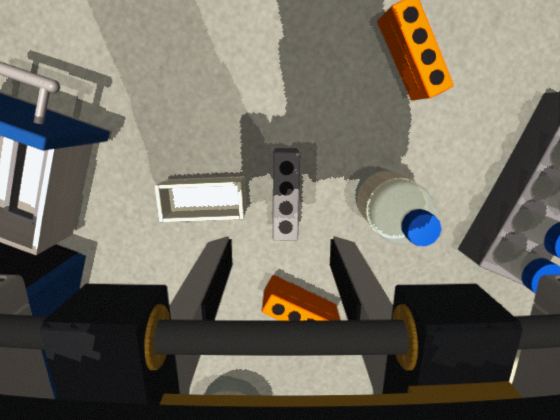

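Wrist view: the grey cassette's dots are at (287,168), (286,188), (286,208) and (286,227), lined up with the tool. The trough is at (202,200) and the bottle at (400,207).

```bash
python3 - <<'E'
from h import *
c=load('pics/w1.npz'); g=cv2.cvtColor(c['frame'],cv2.COLOR_RGB2GRAY)[150:245,268:305]
m=(g<45).astype(np.uint8); n,l,st,ce=cv2.connectedComponentsWithStats(m)
print([(ce[i]+[268,150],st[i,4]) for i in range(1,n) if st[i,4]>40])
p=onz(c,[[286.5,168],[286,188],[286,208],[286,227.5]],.05); print(p.round(4),p.mean(0))
p=onz(c,[[274,240],[298,240]],.05); print('front edge',p.round(4), np.linalg.norm(p[1]-p[0]))
plan(.484,.320,.2,110.5)
E
```

```text
[(array([286.13253012, 167.54819277]), np.int32(166)), (array([284.97619048, 186.96031746]), np.int32(126))]
[[0.4566 0.3123 0.05  ]
 [0.4751 0.3187 0.05  ]
 [0.4941 0.3258 0.05  ]
 [0.5131 0.3329 0.05  ]] [0.48471693 0.32243287 0.05      ]
front edge [[0.5299 0.3261 0.05  ]
 [0.5214 0.3491 0.05  ]] 0.024437976241649458
now [0.4842 0.3188 0.1998] [-3.141e+00 -1.000e-03 -2.789e+00] F [-0.5  0.8 -0.8] w 0.0564 g 0.0 t 0.95
turn [-0.001 -0.001 -0.006] shift [-0.2  1.2 -0.2]
```

Request:
{"op": "move_arm", "data": {
  "targets": "0 0 0 -1 2 35 0.45; 0 0 0 -1 2 75 0.45; 0 0 0 -1 2 115 0.45; 0 0 0 -1 2 145 0.45; 0 0 0 -1 2 164 0.45"
}}

```text
time_s: 1.45
position: [0.4813, 0.3241, 0.034]
tool_rot: [-3.141, -0.003, -2.785]
contact_force: [-0.6, 0.1, -0.0]
width: 0.0422
grip_force: 0.0
```

Request:
{"op": "move_arm", "data": {
  "targets": "0 0 0 0 0 0 0.45; 0 0 0 0 0 0 0.1; 0 0 0 0 0 0 0.1; 0 0 0 0 0 0 0.1; 0 0 0 0 0 0 0.1"
}}

```text
time_s: 1.95
position: [0.4836, 0.3242, 0.0377]
tool_rot: [3.141, 0.002, -2.785]
contact_force: [-0.9, -1.7, 8.8]
width: 0.0263
grip_force: 29.4
```

```bash
python3 - <<'E'
from h import *
plan(.5615,.049,.2,88.9)
E
```

```text
now [0.4836 0.3242 0.0377] [ 3.141e+00  2.000e-03 -2.785e+00] F [-0.9 -1.7  8.8] w 0.0263 g 29.4 t 1.95
turn [0.001 0.002 0.375] shift [  22.7 -285.  -162.5]
```

Request:
{"op": "move_arm", "data": {
  "targets": "0 0 0 0 0 -40 0.1; 0 0 0 0 0 -80 0.1; 0 0 0 2 -15 -120 0.1; 0 0 0.08 5 -50 -150 0.1; 0 0 0.15 8 -90 -163 0.1"
}}

```text
time_s: 2.45
position: [0.5077, 0.2369, 0.2031]
tool_rot: [3.14, 0.004, -2.936]
contact_force: [1.1, -1.0, -1.6]
width: 0.0269
grip_force: 29.3
```

```bash
python3 - <<'E'
from h import *
plan(.5615,.049,.2,88.9)
E
```

```text
now [0.5077 0.2369 0.2031] [ 3.14   0.004 -2.936] F [ 1.1 -1.  -1.6] w 0.0269 g 29.3 t 2.45
turn [0.002 0.004 0.224] shift [ -14.4 -194.9    2.8]
```

Request:
{"op": "move_arm", "data": {
  "targets": "0 0 0.08 -4 -45 1 0.1; 0 0 0.15 -8 -90 2 0.1; 0 0 0.22 -12 -140 2 0.1; 0 0 0.22 -14 -195 2 0.1; 0 0 0.22 -14 -195 2 0.1"
}}

```text
time_s: 2.95
position: [0.5615, 0.0419, 0.1982]
tool_rot: [-3.14, 0.001, 3.12]
contact_force: [-0.4, 0.9, -1.8]
width: 0.0267
grip_force: 29.3
```

```bash
python3 - <<'E'
from h import *
c=cam('wrist','pics/w2.png')
plan(.5615,.049,.2,88.9)
print(proj(c,[[.5615,.049,.072]]))
E
```

```text
now [0.5612 0.0443 0.1981] [-3.141e+00  1.000e-03  3.122e+00] F [ 0.7 -0.4 -0.6] w 0.0265 g 29.3 t 3.0
turn [-0.001  0.001 -0.   ] shift [-0.2  4.7 -2. ]
[[287.72209347 202.96559495]]
```

View pics/w2.png

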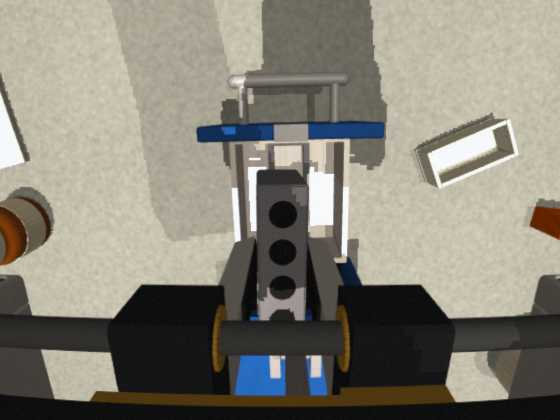

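Wrist view: cassette gripped straight over the box. Panel top runs from (198,131) to (384,128), the catch is at (291,132), and the box walls are near columns 238 and 342. I'll measure centre and yaw from those.

```bash
python3 - <<'E'
from h import *
c=cam('wrist','pics/w3.png'); s=robot.get_state()
f=c['frame'].astype(int); hsv=cv2.cvtColor(c['frame'],cv2.COLOR_RGB2HSV)
b=((hsv[...,0]>100)&(hsv[...,0]<130)&(hsv[...,1]>120)).astype(np.uint8); b[:,:180]=0;b[160:]=0;b[:100]=0
x=np.arange(205,380,5); x=x[(x<268)|(x>315)]
for nm,fn in(('far',np.argmax),('near',lambda v:len(v)-1-np.argmax(v[::-1]))):
    y=[fn(b[:,i]) for i in x]; k=np.polyfit(x,y,1); P=onz(c,[[200,np.polyval(k,200)],[384,np.polyval(k,384)]],.114); d=P[0]-P[1]
    print(nm,k,P.round(4)[:,:2],np.degrees(np.arctan2(d[1],d[0])).round(2))
xs=np.where(b.any(0))[0]; print('panel cols',xs.min(),xs.max(),onz(c,[[xs.min(),131],[xs.max()+1,128]],.114).round(4))
g=cv2.cvtColor(c['frame'],cv2.COLOR_RGB2GRAY)
for r in(150,158,166): print(r,g[r,226:360].tolist())
plan(.5615,.049,.2,88.9,s=s)
E
```

```text
far [-2.20436280e-02  1.30370608e+02] [[ 0.4897 -0.0137]
 [ 0.4892  0.1238]] -89.8
near [-2.06888634e-02  1.45099082e+02] [[ 0.5008 -0.0146]
 [ 0.5005  0.1243]] -89.88
panel cols 194 380 [[ 0.4933 -0.0186  0.114 ]
 [ 0.4937  0.1217  0.114 ]]
150 [114, 136, 143, 142, 145, 142, 105, 76, 76, 75, 74, 74, 75, 79, 112, 138, 145, 145, 145, 144, 147, 148, 152, 150, 151, 150, 149, 148, 145, 150, 155, 156, 161, 161, 162, 162, 157, 149, 140, 123, 108, 102, 104, 105, 110, 142, 198, 212, 216, 212, 208, 207, 209, 212, 211, 210, 209, 209, 211, 215, 217, 216, 217, 218, 212, 212, 214, 212, 212, 212, 212, 212, 204, 162, 92, 104, 109, 109, 108, 112, 140, 197, 211, 212, 211, 211, 212, 211, 215, 217, 215, 218, 216, 212, 208, 205, 206, 158, 145, 146, 145, 149, 151, 147, 144, 110, 79, 74, 76, 74, 74, 74, 75, 77, 100, 179, 206, 208, 210, 208, 195, 125, 110, 108, 108, 106, 110, 109, 109, 107, 104, 105, 105, 106]
158 [97, 130, 143, 144, 144, 144, 121, 89, 79, 73, 76, 75, 76, 77, 102, 133, 143, 144, 144, 143, 143, 146, 164, 232, 244, 244, 244, 244, 244, 244, 244, 244, 244, 245, 244, 245, 244, 241, 189, 122, 85
[... 554 characters left out ...]
2, 144, 150, 151, 149, 148, 147, 147, 152, 161, 166, 167, 169, 166, 168, 169, 169, 166, 163, 147, 97, 73, 72, 75, 73, 76, 132, 150, 152, 158, 156, 155, 156, 158, 160, 159, 157, 154, 156, 162, 163, 162, 161, 161, 156, 149, 149, 146, 149, 146, 147, 147, 147, 141, 86, 73, 71, 72, 70, 71, 81, 133, 144, 147, 147, 164, 170, 168, 151, 150, 158, 204, 215, 211, 204, 204, 205, 161, 148, 144, 147, 149, 147, 147, 145, 98, 77, 77, 74, 78, 74, 73, 76, 79, 123, 201, 207, 208, 209, 208, 199, 193, 187, 188, 186, 185, 185, 186, 188, 190, 193, 195, 194, 195]
now [0.5608 0.0471 0.1979] [-3.142e+00  1.000e-03  3.125e+00] F [-0.2  0.9 -1. ] w 0.0266 g 29.3 t 3.05
turn [-0.     0.001  0.003] shift [-0.7  1.9 -2.1]
```

```bash
python3 - <<'E'
from h import *
c=load('pics/w3.npz'); t=load('pics/top.npz')
for r in(150,158,166):
    P=onz(c,[[232.7,r],[340,r]],.072); Q=onz(c,[[240,r],[331.4,r]],.072); S=onz(c,[[266,r],[271.3,r],[299.7,r],[306,r]],.028)
    print(r,P[:,1].round(4),P[:,1].mean().round(4),Q[:,1].round(4),Q[:,1].mean().round(4),S[:,1].round(4),S[:,1].mean().round(4),'x',P[0,0].round(3))
# edges of hood/block sides in top view for yaw (z .122 / .15), subpixel by blue mask columns
hsv=cv2.cvtColor(t['frame'],cv2.COLOR_RGB2HSV); b=((hsv[...,0]>100)&(hsv[...,0]<130)&(hsv[...,1]>100))
for z,r0,r1,n in((.15,84,122,'block'),(.122,136,166,'hood')):
  for side in(0,1):
    pts=[]
    for r in range(r0,r1):
        xs=np.where(b[r,215:305])[0]+215; pts.append([xs[0]-.5 if side==0 else xs[-1]+.5,r])
    pts=np.array(pts); k=np.polyfit(pts[:,1],pts[:,0],1); P=onz(t,[[np.polyval(k,r),r] for r in(r0,r1)],z); d=P[0]-P[1]
    print(n,side,P[:,:2].round(4).tolist(),np.degrees(np.arctan2(d[1],d[0])).round(2))
g=cv2.cvtColor(c['frame'],cv2.COLOR_RGB2GRAY).astype(float)
gx=cv2.Sobel(g,cv2.CV_64F,1,0)
for lo,hi,sg,n in((326,338,-1,'Rin'),(335,352,1,'Rout'),(235,250,1,'Lin')):
    pts=[[lo+np.argmax(sg*gx[r,lo:hi]),r] for r in range(150,215,4)]
    print(n,[p[0] for p in pts]); pts=np.array(pts,float)
E
```

```text
150 [0.0038 0.0985] 0.0511 [0.0102 0.0908] 0.0505 [0.0312 0.0365 0.0653 0.0716] 0.0512 x 0.512
158 [0.0034 0.0986] 0.051 [0.0099 0.091 ] 0.0504 [0.0309 0.0363 0.0652 0.0716] 0.051 x 0.519
166 [0.003  0.0988] 0.0509 [0.0096 0.0911] 0.0503 [0.0307 0.0361 0.0652 0.0716] 0.0509 x 0.526
block 0 [[0.8884, 0.1529], [0.7732, 0.1441]] 4.34
block 1 [[0.8833, -0.0492], [0.7687, -0.0442]] -2.47
hood 0 [[0.741, 0.1225], [0.6513, 0.1216]] 0.55
hood 1 [[0.7377, -0.0194], [0.6482, -0.0199]] 0.35
Rin [np.int64(331), np.int64(331), np.int64(331), np.int64(331), np.int64(331), np.int64(331), np.int64(331), np.int64(331), np.int64(331), np.int64(331), np.int64(331), np.int64(331), np.int64(331), np.int64(331), np.int64(331), np.int64(331), np.int64(330)]
Rout [np.int64(341), np.int64(340), np.int64(340), np.int64(340), np.int64(340), np.int64(340), np.int64(340), np.int64(340), np.int64(340), np.int64(340), np.int64(340), np.int64(339), np.int64(339), np.int64(339), np.int64(339), np.int64(339), np.int64(339)]
Lin [np.int64(240), np.int64(240), np.int64(248), np.int64(241), np.int64(241), np.int64(245), np.int64(245), np.int64(245), np.int64(245), np.int64(245), np.int64(246), np.int64(246), np.int64(246), np.int64(246), np.int64(246), np.int64(246), np.int64(247)]
```

```bash
python3 - <<'E'
from h import *
c=load('pics/w3.npz')
z=.1979+.014
g=cv2.cvtColor(c['frame'],cv2.COLOR_RGB2GRAY)
m=(g[195:300,262:308]<42).astype(np.uint8); n,l,st,ce=cv2.connectedComponentsWithStats(m)
for i in range(1,n):
    if st[i,4]>150: print(ce[i]+[262,195],st[i],onz(c,[ce[i]+[262,195]],z).round(4))
print('box',onz(c,[[226.5,158],[346.8,158]],.072).round(4))
plan(.561,.050,.066,90)
E
```

```text
[282.46128501 214.09060956] [  7   6  28  27 607] [[0.531  0.0466 0.2119]]
[282.2036036  251.83063063] [  7  44  27  26 555] [[0.5508 0.0461 0.2119]]
[282.0845987  286.55097614] [  7  81  27  23 461] [[0.5703 0.0457 0.2119]]
box [[ 0.5188 -0.0021  0.072 ]
 [ 0.5209  0.1047  0.072 ]]
now [0.5608 0.0471 0.1979] [-3.142e+00  1.000e-03  3.125e+00] F [-0.2  0.9 -1. ] w 0.0266 g 29.3 t 3.05
turn [-0.     0.001 -0.017] shift [-1.000e-01  2.900e+00  1.319e+02]
```

Request:
{"op": "move_arm", "data": {
  "targets": "0 0 -0.02 0 3 15 0.1; 0 0 -0.02 0 3 45 0.1; 0 0 -0.02 0 3 80 0.1; 0 0 -0.02 0 3 108 0.1; 0 0 -0.02 0 3 108 0.1"
}}

```text
time_s: 3.55
position: [0.5584, 0.0531, 0.0867]
tool_rot: [-3.141, -0.005, -3.133]
contact_force: [0.1, 0.1, -0.7]
width: 0.0269
grip_force: 29.3
```

```bash
python3 - <<'E'
from h import *
cam('top');c=cam('wrist','pics/w4.png')
plan(.561,.051,.066,90)
im=c['frame'][90:300,190:390]; cv2.imwrite('pics/w4c.png',cv2.resize(im[...,::-1],None,fx=2.8,fy=2.8,interpolation=cv2.INTER_CUBIC))
E
```

```text
now [0.5607 0.0527 0.0903] [ 3.141 -0.    -3.134] F [0.8 0.2 0. ] w 0.0267 g 29.3 t 3.65
turn [ 0.    -0.     0.008] shift [-0.3 -1.7 24.3]
```

View pics/w4c.png

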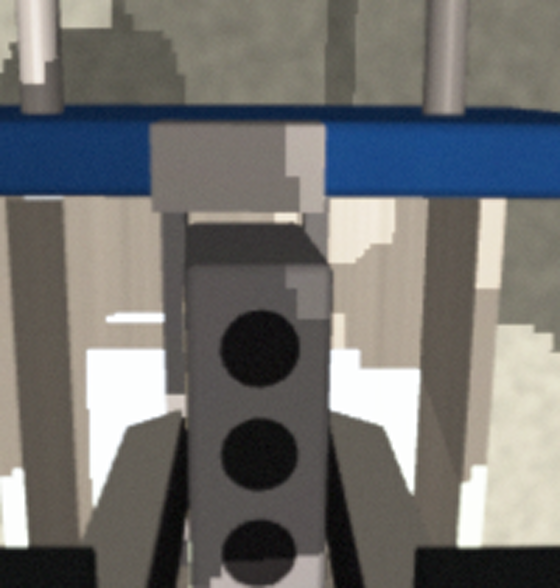

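Crop: rib tops are at columns 165–187 and 303–327 (centre about 245–246). The cassette's dots are at column 260 on a higher plane. Next I'll cast both.

```bash
python3 - <<'E'
from h import *
c=load('pics/w4.npz')
f=lambda x,y:[190+(x+.5)/2.8-.5,90+(y+.5)/2.8-.5]
p=lambda L,z:onz(c,[f(*q) for q in L],z).round(4)[:,:2].tolist()
print('ribs',p([(165,225),(187,225),(303,225),(327,225)],.028))
print('dots',p([(260,348),(259.5,454),(258.5,553)],.104))
print('cass bottom front edge?',p([(188,224),(301,224)],.054))
print('catch',p([(151,123),(325,123),(151,211),(327,211)],.130))
print('rim inner/outer',p([(10,225),(64,225),(424,225),(478,225),(503,225)],.072))
print('panel back',p([(60,198),(500,196)],.114))
E
```

```text
ribs [[0.5191, 0.0311], [0.5191, 0.0366], [0.5188, 0.0655], [0.5188, 0.0715]]
dots [[0.5291, 0.0544], [0.5488, 0.0545], [0.5685, 0.0545]]
cass bottom front edge? [[0.515, 0.0387], [0.5148, 0.0637]]
catch [[0.4899, 0.039], [0.4897, 0.0628], [0.5019, 0.0388], [0.5017, 0.0634]]
rim inner/outer [[0.5127, 0.0038], [0.5126, 0.0148], [0.5121, 0.0877], [0.512, 0.0987], [0.5119, 0.1038]]
panel back [[0.5021, 0.0229], [0.5012, 0.0917]]
```

```bash
python3 - <<'E'
from h import *
c=load('pics/w4.npz'); g=cv2.cvtColor(c['frame'],cv2.COLOR_RGB2GRAY)
for r in(168,171,174,177,180,184,190): print(r,g[r,244:316].tolist())
c=load('pics/w3.npz'); g=cv2.cvtColor(c['frame'],cv2.COLOR_RGB2GRAY)
for r in(168,172,176,180,184,190,196): print(r,g[r,248:316].tolist())
E
```

```text
168 [165, 164, 160, 126, 94, 87, 86, 86, 86, 86, 85, 73, 68, 124, 164, 170, 171, 168, 167, 165, 161, 161, 165, 162, 165, 166, 164, 163, 166, 162, 163, 164, 168, 170, 170, 172, 169, 169, 167, 165, 166, 164, 167, 173, 217, 227, 227, 226, 228, 226, 225, 224, 186, 163, 97, 114, 125, 127, 125, 127, 125, 122, 129, 179, 220, 230, 231, 231, 229, 230, 231, 231]
171 [165, 164, 160, 125, 93, 87, 87, 84, 87, 89, 87, 84, 59, 55, 56, 55, 54, 58, 55, 52, 53, 53, 55, 52, 55, 53, 53, 53, 55, 56, 54, 53, 53, 52, 55, 54, 54, 54, 53, 51, 55, 54, 54, 53, 53, 53, 57, 54, 51, 54, 55, 55, 55, 60, 71, 114, 126, 123, 126, 125, 124, 123, 130, 179, 222, 229, 231, 231, 231, 229, 232, 231]
174 [166, 167, 160, 124, 95, 86, 83, 83, 86, 83, 84, 83, 64, 53, 55, 55, 55, 55, 53, 58, 55, 53, 55, 54, 52, 51, 56, 53, 55, 55, 52, 55, 53, 53, 54, 55, 52, 54, 56, 53, 53, 55, 54, 52, 54, 54, 53, 55, 55, 51, 53, 55, 55, 56, 57, 63, 95, 121, 126, 125, 126, 125, 130, 181, 221, 228, 230, 232, 230, 230, 230, 231]
177 [164, 166, 163, 136, 99, 86, 87, 89, 87, 87, 85, 84, 64, 52, 55, 54, 53, 55, 55, 54, 56, 55, 52, 53, 55, 56, 53, 55
[... 2552 characters left out ...]
65, 65, 65, 68, 69, 67, 68, 66, 65, 65, 58, 125, 240, 248, 249, 248, 249, 249, 249, 249]
190 [249, 249, 249, 249, 249, 249, 247, 230, 133, 68, 66, 69, 72, 71, 71, 71, 74, 71, 70, 71, 72, 70, 72, 70, 70, 71, 72, 72, 72, 71, 72, 72, 71, 72, 71, 74, 72, 71, 70, 71, 70, 71, 78, 96, 105, 102, 104, 105, 103, 106, 105, 106, 105, 103, 106, 105, 105, 105, 95, 85, 114, 238, 248, 249, 249, 249, 249, 249]
196 [249, 249, 249, 248, 249, 249, 247, 221, 117, 68, 66, 69, 70, 71, 72, 71, 72, 70, 71, 71, 71, 74, 74, 70, 71, 73, 73, 73, 73, 73, 74, 71, 69, 69, 70, 72, 73, 70, 69, 71, 70, 73, 71, 70, 70, 69, 73, 97, 103, 105, 104, 106, 106, 102, 104, 104, 103, 102, 92, 86, 133, 240, 248, 249, 249, 249, 249, 249]
```

The cassette hangs about 3° tilted in the grip, but its bottom edge (y 0.0512) matches the slot centre (0.0512). I'll lower it straight down.

Request:
{"op": "move_arm", "data": {
  "targets": "0 0 0 -1 0 12 0.1; 0 0 0 -1 0 22 0.1; 0 0 0 -1 0 28 0.1; 0 0 0 -1 0 33 0.1; 0 0 0 -1 0 33 0.1"
}}

```text
time_s: 4.15
position: [0.5613, 0.0514, 0.0559]
tool_rot: [-3.141, -0.001, -3.135]
contact_force: [0.1, -0.2, -1.1]
width: 0.0267
grip_force: 29.3
```

```bash
python3 - <<'E'
from h import *
plan(.561,.051,.050,90)
E
```

```text
now [0.5613 0.0514 0.0559] [-3.141e+00 -1.000e-03 -3.135e+00] F [ 0.1 -0.2 -1.1] w 0.0267 g 29.3 t 4.15
turn [-0.    -0.001  0.006] shift [ 0.3 -0.4  5.9]
```

Request:
{"op": "move_arm", "data": {
  "targets": "0 0 0 0 0 3 0.1; 0 0 0 0 0 6 0.1; 0 0 0 0 0 6 0.1; 0 0 0 0 0 6 0.55; 0 0 0 0 0 6 0.55"
}}

```text
time_s: 4.65
position: [0.5616, 0.0516, 0.0505]
tool_rot: [3.141, 0.0, -3.135]
contact_force: [0.8, 0.1, 0.9]
width: 0.0385
grip_force: 0.0
```

Request:
{"op": "move_arm", "data": {
  "targets": "0 0 0 0 0 0 0.55; 0 0 0 0 0 -20 0.55; 0 0 0 0 0 -60 0.55; 0 0 0 0 0 -105 0.55; 0 0 0 0 0 -150 0.55"
}}

```text
time_s: 5.15
position: [0.5612, 0.0516, 0.2021]
tool_rot: [-3.141, -0.001, -3.135]
contact_force: [-0.4, 0.6, -0.1]
width: 0.0516
grip_force: 0.0
```

```bash
python3 - <<'E'
from h import *
c=cam('wrist','pics/w5.png'); cv2.imwrite('pics/w5c.png',cv2.resize(c['frame'][100:320,180:400,::-1],None,fx=2.5,fy=2.5))
plan(.4721,-.3117,.2,10)
E
```

```text
now [0.5641 0.0518 0.2095] [ 3.14   0.008 -3.136] F [3.1 0.  9.7] w 0.0517 g 0.0 t 5.2
turn [0.007 0.006 1.402] shift [  94.3 -362.9    8.2]
```

View pics/w5c.png

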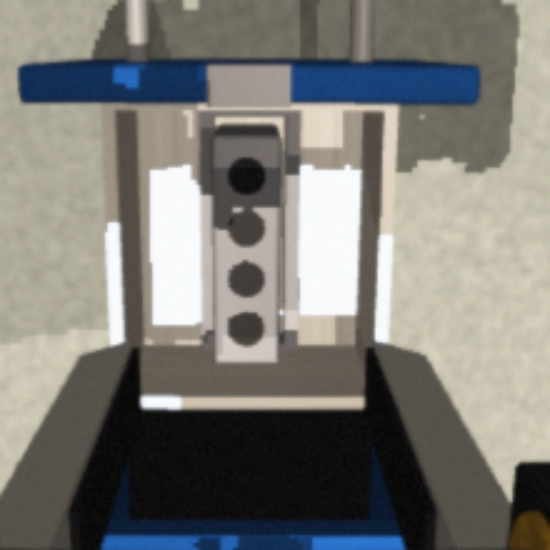

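Crop: the cassette stands upright between the ribs (dots at column 246, rows 175–328) and the box is intact. Now the lid.

Request:
{"op": "move_arm", "data": {
  "targets": "0 0 0 10 -40 0 0.55; 0 0 -0.04 21 -83 0 0.55; 0 0 -0.08 32 -127 0 0.55; 0 0 -0.12 43 -172 0 0.55; 0 0 -0.16 55 -217 0 0.55"
}}

```text
time_s: 5.7
position: [0.5073, -0.1673, 0.2006]
tool_rot: [-3.142, 0.0, -2.973]
contact_force: [0.9, -0.1, 1.5]
width: 0.0517
grip_force: 0.0
```

```bash
python3 - <<'E'
from h import *
plan(.4721,-.3117,.2,101)
E
```

```text
now [ 0.5073 -0.1673  0.2006] [-3.142  0.    -2.973] F [ 0.9 -0.1  1.5] w 0.0517 g 0.0 t 5.7
turn [-0.     0.    -0.024] shift [  58.9 -136.5    0.5]
```

Request:
{"op": "move_arm", "data": {
  "targets": "0 0 -0.02 19 -45 0 0.55; 0 0 -0.02 38 -90 0 0.55; 0 0 -0.02 59 -136 0 0.55; 0 0 -0.02 59 -136 0 0.55; 0 0 -0.02 59 -136 0 0.55"
}}

```text
time_s: 6.2
position: [0.4718, -0.3105, 0.2002]
tool_rot: [3.141, -0.0, -2.957]
contact_force: [0.7, 0.7, -1.0]
width: 0.0518
grip_force: 0.0
```

```bash
python3 - <<'E'
from h import *
cam('top'); c=cam('wrist','pics/w6.png')
plan(.4721,-.3117,.2,101)
f=c['frame']; hsv=cv2.cvtColor(f,cv2.COLOR_RGB2HSV)
m=((hsv[...,2]>150)&(hsv[...,1]<40)).astype(np.uint8)
q=proj(c,[[.4721,-.3117,.01]])[0]; print(q)
n,l=cv2.connectedComponents(m)
for k in cv2.findContours(m,0,1)[0]:
    if cv2.contourArea(k)>1500:
        r=cv2.minAreaRect(k);B=cv2.boxPoints(r);P=onz(c,B,.01);print(cv2.contourArea(k),r,P.round(4)[:,:2].tolist(),P.mean(0).round(4))
E
```

```text
now [ 0.4728 -0.3085  0.2003] [ 3.141  0.    -2.954] F [0.8 0.8 0. ] w 0.0519 g 0.0 t 6.3
turn [ 0.001  0.    -0.004] shift [ 1.3 -3.   0.3]
[277.19885756 188.05633776]
5207.5 ((290.5, 374.9999694824219), (148.99996948242188, 37.99999237060547), -0.0) [[0.7661, -0.3414], [0.7038, -0.3491], [0.6688, -0.1595], [0.7296, -0.1427]] [ 0.7171 -0.2482  0.01  ]
108104.0 ((279.5, 159.49996948242188), (318.99993896484375, 558.9998779296875), 90.0) [[0.3272, -0.6332], [0.2189, -0.0596], [0.5753, 0.0865], [0.7117, -0.6399]] [ 0.4583 -0.3116  0.01  ]
```

View pics/w6.png

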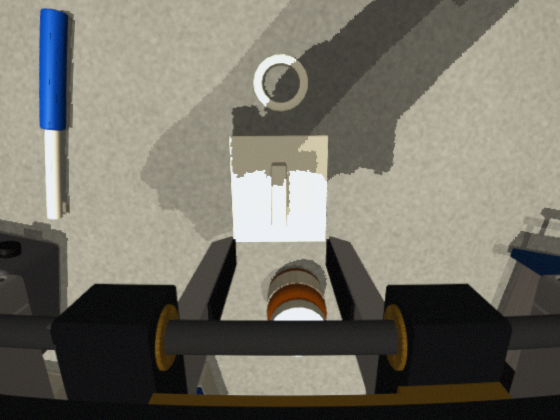

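Wrist view: the lid corners are about (231,137), (327,136), (327,241) and (234,241). The ridge top is at columns 272–287 from row 163, the jar at (297,300) and the tape at (280,82).

```bash
python3 - <<'E'
from h import *
c=load('pics/w6.npz')
g=cv2.cvtColor(c['frame'],cv2.COLOR_RGB2GRAY)
P=onz(c,[[230.5,137],[327.5,135.5],[327.5,241.5],[233.5,241.5]],.01)
print(P.round(4)[:,:2].tolist(),P.mean(0).round(4))
for i in range(4):
    d=P[(i+1)%4]-P[i]; print(np.linalg.norm(d).round(4),np.degrees(np.arctan2(d[1],d[0])).round(1))
for r in(160,166,172,180,190,200,210,222,228): print(r,g[r,264:296].tolist())
for r in(150,170,190,210,230): print(r,g[r,226:240].tolist(),g[r,320:334].tolist())
print('ridge', onz(c,[[271.5,168],[287.5,168]],.038).round(4))
plan(.4721,-.3117,.2,101)
E
```

```text
[[0.4268, -0.3706], [0.4062, -0.2696], [0.523, -0.2433], [0.543, -0.3497]] [ 0.4748 -0.3083  0.01  ]
0.1031 101.5
0.1198 12.7
0.1082 -79.4
0.1181 -169.8
160 [144, 144, 144, 143, 141, 142, 141, 143, 144, 143, 141, 143, 140, 143, 143, 141, 144, 144, 143, 145, 145, 142, 141, 143, 145, 143, 143, 144, 141, 143, 144, 141]
166 [143, 145, 142, 143, 142, 142, 140, 127, 133, 137, 137, 137, 138, 135, 133, 135, 137, 132, 134, 130, 130, 124, 112, 137, 140, 142, 142, 141, 143, 140, 141, 141]
172 [192, 150, 143, 142, 142, 141, 126, 124, 136, 142, 142, 142, 143, 141, 142, 143, 142, 143, 140, 141, 143, 131, 127, 172, 157, 171, 231, 238, 238, 239, 238, 237]
180 [238, 238, 238, 238, 239, 239, 236, 171, 139, 140, 140, 142, 143, 142, 142, 142, 140, 142, 142, 156, 228, 229, 167, 141, 157, 230, 239, 239, 239, 239, 239, 240]
190 [239, 239, 238, 238, 239, 239, 237, 223, 233, 240, 240, 239, 239, 239, 239, 239, 238, 239, 239, 239, 240, 232, 175, 146, 155, 224, 237, 239, 238, 239, 238, 239]
200 [239, 238, 239, 238, 238, 238, 237, 217, 234, 238, 239, 238, 240, 239, 238, 238, 238, 239, 239, 238, 239, 233, 178, 14
[... 758 characters left out ...]
, 196, 199, 196, 198, 198, 189, 125, 99, 95, 95, 95, 94, 93]
190 [147, 144, 146, 145, 152, 201, 233, 239, 238, 239, 239, 239, 239, 238] [239, 239, 239, 239, 239, 238, 235, 188, 169, 168, 167, 167, 165, 169]
210 [139, 137, 135, 137, 141, 155, 218, 236, 239, 239, 239, 239, 239, 238] [240, 239, 239, 240, 240, 236, 189, 168, 168, 166, 168, 166, 164, 164]
230 [151, 148, 144, 143, 144, 145, 166, 224, 237, 239, 238, 239, 239, 238] [239, 239, 239, 239, 237, 220, 176, 163, 160, 160, 156, 163, 163, 165]
ridge [[ 0.4473 -0.3219  0.038 ]
 [ 0.4443 -0.3061  0.038 ]]
now [ 0.4728 -0.3085  0.2003] [ 3.141  0.    -2.954] F [0.8 0.8 0. ] w 0.0519 g 0.0 t 6.3
turn [ 0.001  0.    -0.004] shift [ 1.3 -3.   0.3]
```

Request:
{"op": "move_arm", "data": {
  "targets": "0 0 -0.007 -2 -1 40 0.5; 0 0 -0.007 -2 -1 85 0.5; 0 0 -0.007 -2 -1 130 0.5; 0 0 -0.007 -2 -1 160 0.5; 0 0 -0.007 -2 -1 176 0.5"
}}

```text
time_s: 6.8
position: [0.4741, -0.3082, 0.0221]
tool_rot: [3.139, -0.002, -2.946]
contact_force: [0.6, -0.3, 0.8]
width: 0.047
grip_force: 0.0
```

Request:
{"op": "move_arm", "data": {
  "targets": "0 0 0 0 0 0 0.5; 0 0 0 0 0 0 0.3; 0 0 0 0 0 0 0; 0 0 0 0 0 0 0; 0 0 0 0 0 0 0"
}}

```text
time_s: 7.3
position: [0.4749, -0.3106, 0.0254]
tool_rot: [-3.141, 0.001, -2.948]
contact_force: [-1.2, 1.3, 0.7]
width: 0.0185
grip_force: 0.0
```

```bash
python3 - <<'E'
from h import *
plan(.4745,-.309,.023,101.2)
E
```

```text
now [ 0.4749 -0.3106  0.0254] [-3.141e+00  1.000e-03 -2.948e+00] F [-1.2  1.3  0.7] w 0.0185 g 0.0 t 7.3
turn [-0.001  0.001 -0.002] shift [0.1 1.6 2.4]
```

Request:
{"op": "move_arm", "data": {
  "targets": "0 0 0 0 0 0 0; 0 0 0 0 0 -20 0; 0 0 0 0 0 -60 0; 0 0 0 0 0 -105 0; 0 0 0 0 0 -150 0"
}}

```text
time_s: 7.8
position: [0.474, -0.3102, 0.1762]
tool_rot: [3.141, -0.0, -2.949]
contact_force: [0.0, 0.1, -1.7]
width: 0.016
grip_force: 30.0
```

Request:
{"op": "move_arm", "data": {
  "targets": "0 0 0.03 -14 30 -20 0; 0 0 0.07 -30 65 -30 0; 0 0 0.11 -50 105 -30 0; 0 0 0.15 -70 145 -30 0; 0 0 0.19 -90 185 -30 0"
}}

```text
time_s: 8.3
position: [0.5273, -0.1098, 0.2049]
tool_rot: [-3.142, 0.001, -3.14]
contact_force: [1.5, -0.5, -1.7]
width: 0.016
grip_force: 30.0
```

```bash
python3 - <<'E'
from h import *
plan(.561,.051,.2,90.1)
E
```

```text
now [ 0.5273 -0.1098  0.2049] [-3.142e+00  1.000e-03 -3.140e+00] F [ 1.5 -0.5 -1.7] w 0.016 g 30.0 t 8.3
turn [-0.     0.001 -0.   ] shift [-33.9 160.8   4.9]
```

Request:
{"op": "move_arm", "data": {
  "targets": "0 0 0 -10 45 2 0; 0 0 0 -20 90 4 0; 0 0 0 -30 130 5 0; 0 0 0 -34 158 5 0; 0 0 0 -34 158 5 0"
}}

```text
time_s: 8.8
position: [0.5607, 0.0511, 0.1993]
tool_rot: [3.14, -0.0, -3.133]
contact_force: [0.1, -0.4, -2.1]
width: 0.0156
grip_force: 30.0
```

```bash
python3 - <<'E'
from h import *
cam('top');cam('top');c=cam('wrist','pics/w7.png')
plan(.561,.051,.2,90.1)
E
```

```text
now [0.5606 0.0457 0.1995] [-3.141 -0.    -3.139] F [ 0.9 -0.2 -1.3] w 0.0159 g 30.0 t 8.95
turn [-0.001 -0.     0.001] shift [-0.5  5.3 -0.5]
```

View pics/w7.png

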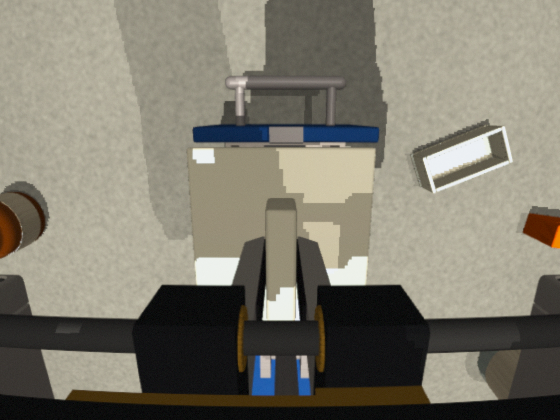

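Wrist view: the lid is gripped by its ridge, front edge from (188,149) to (375,149). The panel catch is at (286,134) and the pull bar at (287,83). Next I'll compare lid and drawer.

```bash
python3 - <<'E'
from h import *
c=load('pics/w7.npz'); g=cv2.cvtColor(c['frame'],cv2.COLOR_RGB2GRAY).astype(int)
hsv=cv2.cvtColor(c['frame'],cv2.COLOR_RGB2HSV)
b=((hsv[...,0]>100)&(hsv[...,0]<130)&(hsv[...,1]>120)); b[:,:180]=0;b[160:]=0;b[:100]=0
r=133; xs=np.where(b[r])[0]; print('panel',xs.min(),xs.max(), 'catch',[i for i in range(250,320) if not b[r,i]][::40], )
gap=[i for i in range(215,360) if not b[r,i]]; print(gap[0],gap[-1])
print('panel y',onz(c,[[xs.min()-.5,r],[xs.max()+.5,r]],.114).round(4)[:,1], 'catch y',onz(c,[[gap[0]-.5,r],[gap[-1]+.5,r]],.130).round(4)[:,1])
gy=cv2.Sobel(g.astype(float),cv2.CV_64F,0,1); gx=cv2.Sobel(g.astype(float),cv2.CV_64F,1,0)
fr=[(x,143+np.argmax(abs(gy[143:154,x]))) for x in(195,205,340,350,360,370)]; print(fr,onz(c,fr,.186).round(4)[:,:2].tolist())
for r in(152,165,180,200,220,240):
    L=180+np.argmax(abs(gx[r,180:200])); R=362+np.argmax(abs(gx[r,362:382])); P=onz(c,[[L,r],[R,r]],.186); print(r,L,R,P.round(4)[:,:2].tolist(),P[:,1].mean().round(4))
x=np.r_[200:265:6,310:375:6]
for nm,fn in(('far',np.argmax),('near',lambda v:len(v)-1-np.argmax(v[::-1]))):
    y=[fn(b[:,i]) for i in x]; k=np.polyfit(x,y,1); P=onz(c,[[200,np.polyval(k,200)],[375,np.polyval(k,375)]],.114);d=P[0]-P[1]; print(nm,P.round(4)[:,:2].tolist(),np.degrees(np.arctan2(d[1],d[0]))+90)
rd=onz(c,[[266,200],[296,200]],.214);print('ridge',rd.round(4))
plan(.561,.051,.2,90.1)
E
```

```text
panel 194 378 catch [269]
269 303
panel y [-0.0186  0.1213] catch y [0.0387 0.0634]
[(195, np.int64(148)), (205, np.int64(148)), (340, np.int64(143)), (350, np.int64(148)), (360, np.int64(148)), (370, np.int64(148))] [[0.5007, 0.0002], [0.5007, 0.0058], [0.4978, 0.0796], [0.5004, 0.0853], [0.5004, 0.0908], [0.5003, 0.0963]]
152 192 375 [[0.5029, -0.0015], [0.5025, 0.0993]] 0.0489
165 186 374 [[0.5101, -0.0053], [0.5097, 0.0992]] 0.0469
180 187 373 [[0.5185, -0.0053], [0.5181, 0.0992]] 0.047
200 189 372 [[0.5301, -0.0049], [0.5297, 0.0995]] 0.0473
220 190 371 [[0.542, -0.0051], [0.5416, 0.0998]] 0.0473
240 192 369 [[0.5544, -0.0048], [0.554, 0.0996]] 0.0474
far [[0.4902, -0.0133], [0.4896, 0.1183]] 0.27316835494819713
near [[0.5016, -0.0139], [0.501, 0.119]] 0.26407117298407456
ridge [[0.5231 0.0403 0.214 ]
 [0.5231 0.0547 0.214 ]]
now [0.5606 0.0457 0.1995] [-3.141 -0.    -3.139] F [ 0.9 -0.2 -1.3] w 0.0159 g 30.0 t 8.95
turn [-0.001 -0.     0.001] shift [-0.5  5.3 -0.5]
```

Request:
{"op": "move_arm", "data": {
  "targets": "0 0 0 -1 2 20 0; 0 0 0 -1 3 50 0; 0 0 0 -1 3 80 0; 0 0 0 -1 3 95 0; 0 0 0 -1 3 95 0"
}}

```text
time_s: 9.45
position: [0.5606, 0.048, 0.1028]
tool_rot: [-3.141, -0.003, -3.14]
contact_force: [-0.2, -0.4, -1.5]
width: 0.0162
grip_force: 30.0
```

```bash
python3 - <<'E'
from h import *
plan(.5617,.0496,.092,90.1)
for i in range(3): cam('side'); 
plan(.5617,.0496,.092,90.1)
E
```

```text
now [0.5606 0.048  0.1028] [-3.141e+00 -3.000e-03 -3.140e+00] F [-0.2 -0.4 -1.5] w 0.0162 g 30.0 t 9.45
turn [-0.001 -0.003 -0.   ] shift [-1.1  1.7 10.8]
now [0.5622 0.0489 0.1055] [-3.142e+00  1.000e-03 -3.139e+00] F [-0.7  0.4 -1. ] w 0.016 g 30.0 t 9.6
turn [-0.     0.001  0.   ] shift [ 0.5  0.7 13.5]
```

Request:
{"op": "move_arm", "data": {
  "targets": "0 0 0 0 0.5 3 0; 0 0 0 0 0.5 6 0; 0 0 0 0 0.5 9 0; 0 0 0 0 0.5 12 0; 0 0 0 0 0.5 12 0"
}}

```text
time_s: 10.1
position: [0.5619, 0.0501, 0.0924]
tool_rot: [-3.142, 0.0, -3.138]
contact_force: [0.6, -0.2, -0.4]
width: 0.0157
grip_force: 30.0
```

```bash
python3 - <<'E'
from h import *
plan(.5617,.0496,.0905,90.1)
E
```

```text
now [0.5619 0.0501 0.0924] [-3.142  0.    -3.138] F [ 0.6 -0.2 -0.4] w 0.0157 g 30.0 t 10.1
turn [-0.     0.     0.001] shift [ 0.2 -0.5  1.9]
```

Request:
{"op": "move_arm", "data": {
  "targets": "0 0 0 0 0 1 0; 0 0 0 0 0 2 0; 0 0 0 0 0 3 0; 0 0 0 0 0 3 0"
}}

```text
time_s: 10.5
position: [0.5645, 0.0501, 0.092]
tool_rot: [3.141, 0.006, -3.139]
contact_force: [0.6, -1.6, 30.1]
width: 0.0157
grip_force: 30.0
```

```bash
python3 - <<'E'
from h import *
plan(.5617,.0496,.0905,90.1)
E
```

```text
now [0.5645 0.0501 0.092 ] [ 3.141  0.006 -3.139] F [ 0.6 -1.6 30.1] w 0.0157 g 30.0 t 10.5
turn [0.001 0.006 0.001] shift [ 2.8 -0.5  1.5]
```

Request:
{"op": "move_arm", "data": {
  "targets": "0 0 0 0 0 -3 0; 0 0 0 0 0 -3 0.4; 0 0 0 0 0 -3 0.4; 0 0 0 0 0 -3 0.4; 0 0 0 0 0 -30 0.4"
}}

```text
time_s: 11.0
position: [0.5598, 0.0499, 0.1169]
tool_rot: [-3.141, -0.005, -3.138]
contact_force: [0.6, 0.4, 0.8]
width: 0.0374
grip_force: 0.0
```

Request:
{"op": "move_arm", "data": {
  "targets": "0 0 0 0 0 -35 0.4; 0 0 0 0 0 -75 0.4; 0 0 0 0 0 -110 0.4; 0 0 0 0 0 -110 0.4; 0 0 0 0 0 -110 0.4"
}}

```text
time_s: 11.5
position: [0.5618, 0.0502, 0.2296]
tool_rot: [3.141, 0.001, -3.138]
contact_force: [0.1, -0.2, -0.7]
width: 0.0377
grip_force: 0.0
```

```bash
python3 - <<'E'
from h import *
c=cam('wrist','pics/w8.png'); t=cam('top','pics/top2.png')
plan(.42,.0496,.075,90)
f=c['frame'][95:335,140:440,::-1]; a=cv2.resize(f,(480,384),interpolation=cv2.INTER_CUBIC)
b=cv2.resize(t['frame'][130:250,222:302,::-1],(256,384),interpolation=cv2.INTER_CUBIC)
cv2.imwrite('pics/w8c.png',np.hstack([a,b]))
E
```

```text
now [0.5612 0.0501 0.2283] [-3.141e+00 -2.000e-03 -3.138e+00] F [ 0.4  0.  -0.6] w 0.0375 g 0.0 t 11.6
turn [-0.    -0.002  0.003] shift [140.9   0.  153.5]
```

View pics/w8c.png

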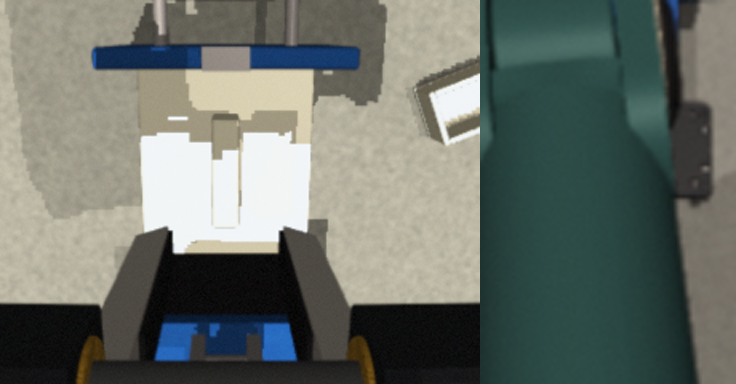

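Crop: the lid sits square on the box (columns 140–312, directly behind the panel), with the ridge centred at column 226. Now to the front of the bar.

Request:
{"op": "move_arm", "data": {
  "targets": "0 0 0 35 0 0 0; 0 0 0 75 0 0 0; 0 0 0 115 0 0 0; 0 0 0 143 0 20 0; 0 0 0 143 0 50 0"
}}

```text
time_s: 12.1
position: [0.4163, 0.0498, 0.1792]
tool_rot: [3.141, 0.001, -3.138]
contact_force: [1.4, 0.6, -0.5]
width: 0.0017
grip_force: 0.0
```

Request:
{"op": "move_arm", "data": {
  "targets": "0 0 0 0 0 40 0; 0 0 0 0 0 80 0; 0 0 0 0 0 104 0; 0 0 0 0 0 104 0; 0 0 0 0 0 104 0"
}}

```text
time_s: 12.6
position: [0.4184, 0.0495, 0.0754]
tool_rot: [-3.141, -0.002, -3.139]
contact_force: [-0.1, -0.1, -0.1]
width: 0.0006
grip_force: 0.0
```

```bash
python3 - <<'E'
from h import *
c=load('pics/w8.npz')
P=onz(c,[[227.3,95+100/1.6],[335,95+100/1.6],[226,95+70/1.6]],.077);print(P.round(4))
plan(.58,.0496,.075,90)
E
```

```text
[[ 5.231e-01 -5.000e-04  7.700e-02]
 [ 5.228e-01  1.036e-01  7.700e-02]
 [ 5.052e-01 -1.100e-03  7.700e-02]]
now [0.4184 0.0495 0.0754] [-3.141e+00 -2.000e-03 -3.139e+00] F [-0.1 -0.1 -0.1] w 0.0006 g 0.0 t 12.6
turn [-0.001 -0.002  0.003] shift [-161.6   -0.4    0.2]
```

Request:
{"op": "move_arm", "data": {
  "targets": "0 0 0 -8 0 0 0; 0 0 0 -16 0 0 0; 0 0 0 -26 0 0 0; 0 0 0 -40 0 0 0; 0 0 0 -55 0 0 0"
}}

```text
time_s: 13.1
position: [0.4748, 0.0499, 0.0759]
tool_rot: [3.141, 0.0, -3.138]
contact_force: [-1.6, 0.5, 1.4]
width: 0.0006
grip_force: 1.2
```

Request:
{"op": "move_arm", "data": {
  "targets": "0 0 0 -15 0 0 0; 0 0 0 -30 0 0 0; 0 0 0 -45 0 0 0; 0 0 0 -60 0 0 0; 0 0 0 -75 0 0 0"
}}

```text
time_s: 13.6
position: [0.5499, 0.0501, 0.0759]
tool_rot: [3.141, 0.0, -3.138]
contact_force: [-2.7, 1.3, 1.0]
width: 0.0002
grip_force: 1.2
```

Request:
{"op": "move_arm", "data": {
  "targets": "0 0 0 -8 0 0 0; 0 0 0 -14 0 0 0; 0 0 0 -20 0 0 0; 0 0 0 -24 0 0 0; 0 0 0 -26 0 0 0"
}}

```text
time_s: 14.1
position: [0.5749, 0.0501, 0.0755]
tool_rot: [-3.141, -0.0, -3.138]
contact_force: [-1.7, 0.5, 1.6]
width: 0.0008
grip_force: 0.8
```

```bash
python3 - <<'E'
from h import *
plan(.58,.0496,.075,90)
E
```

```text
now [0.5749 0.0501 0.0755] [-3.141 -0.    -3.138] F [-1.7  0.5  1.6] w 0.0008 g 0.8 t 14.1
turn [-0.    -0.     0.003] shift [-5.1 -0.5  0.5]
```

Request:
{"op": "move_arm", "data": {
  "targets": "0 0 0 -2 0 0 0; 0 0 0 -4 0 0 0; 0 0 0 -6 0 0 0; 0 0 0 -8 0 0 0; 0 0 0 -8 0 0 0"
}}

```text
time_s: 14.6
position: [0.5831, 0.0502, 0.0755]
tool_rot: [-3.142, 0.0, -3.138]
contact_force: [0.4, 0.7, -0.1]
width: 0.0007
grip_force: 0.0
```

Request:
{"op": "move_arm", "data": {
  "targets": "0 0 0 -2 0 0 0; 0 0 0 -4 0 0 0; 0 0 0 -6 0 0 0; 0 0 0 -6 0 0 0"
}}

```text
time_s: 15.0
position: [0.587, 0.0502, 0.0753]
tool_rot: [-3.142, -0.004, -3.138]
contact_force: [-14.9, -0.3, 12.1]
width: 0.0003
grip_force: 7.8
```

Request:
{"op": "move_arm", "data": {
  "targets": "0 0 0 20 0 0 0; 0 0 0 60 0 0 0; 0 0 0 60 0 -40 0; 0 0 0 60 0 -85 0; 0 0 0 60 0 -130 0"
}}

```text
time_s: 15.5
position: [0.5285, 0.0499, 0.2072]
tool_rot: [-3.141, 0.0, -3.138]
contact_force: [1.0, 0.1, 0.0]
width: 0.0006
grip_force: 0.0
```

```bash
python3 - <<'E'
from h import *
cam('side','pics/side2.png'); c=cam('wrist','pics/w9.png'); t=cam('top')
hsv=cv2.cvtColor(c['frame'],cv2.COLOR_RGB2HSV)
t0=load('pics/top.npz'); print('Tbar',onz(t0,[[242,150.5],[272.5,150]],.258).round(4)[:,:2], onz(t0,[[242,150.5],[272.5,150]],.252).round(4)[:,:2])
b=((hsv[...,0]>100)&(hsv[...,0]<130)&(hsv[...,1]>120))
for x in(220,240,320,340):
    y=np.where(b[:,x])[0]; s=np.split(y,np.where(np.diff(y)>1)[0]+1); print(x,[(i[0],i[-1],onz(c,[[x,i[0]],[x,i[-1]+1]],.114)[:,0].round(4)) for i in s if len(i)>3])
plan(.69,.0496,.31,90)
E
```

```text
Tbar [[0.6542 0.0876]
 [0.6537 0.0104]] [[0.6561 0.0882]
 [0.6556 0.0105]]
220 [(np.int64(281), np.int64(285), array([0.5982, 0.6032]))]
240 []
320 []
340 [(np.int64(277), np.int64(285), array([0.594, 0.603]))]
now [0.5304 0.0502 0.2083] [ 3.141  0.005 -3.138] F [-0.6 -0.6 -0.5] w 0.0006 g 0.0 t 15.65
turn [0.001 0.005 0.003] shift [-160.2   -1.1 -100.8]
```

```bash
python3 - <<'E'
from h import *
c=load('pics/side2.npz')
for z in(.06,.09,.105):
    X=np.arange(.60,.70,.004); p=proj(c,[[x,.0496-.071,z] for x in X]).round().astype(int)
    print(z,[(round(x,3),*c['frame'][q[1],q[0]].tolist()) for x,q in zip(X,p)][::1])
E
```

```text
0.06 [(np.float64(0.6), 81, 82, 76), (np.float64(0.604), 63, 65, 69), (np.float64(0.608), 46, 54, 66), (np.float64(0.612), 23, 40, 61), (np.float64(0.616), 25, 40, 62), (np.float64(0.62), 23, 38, 61), (np.float64(0.624), 20, 38, 60), (np.float64(0.628), 25, 41, 64), (np.float64(0.632), 25, 40, 61), (np.float64(0.636), 27, 46, 72), (np.float64(0.64), 28, 47, 75), (np.float64(0.644), 28, 50, 76), (np.float64(0.648), 30, 48, 77), (np.float64(0.652), 31, 50, 77), (np.float64(0.656), 33, 52, 80), (np.float64(0.66), 29, 47, 75), (np.float64(0.664), 31, 51, 79), (np.float64(0.668), 30, 51, 79), (np.float64(0.672), 28, 49, 78), (np.float64(0.676), 29, 48, 78), (np.float64(0.68), 30, 51, 78), (np.float64(0.684), 31, 51, 79), (np.float64(0.688), 28, 47, 75), (np.float64(0.692), 27, 47, 76), (np.float64(0.696), 28, 48, 78)]
0.09 [(np.float64(0.6), 29, 42, 64), (np.float64(0.604), 27, 43, 64), (np.float64(0.608), 24, 42, 62), (np.float64(0.612), 28, 43, 65), (np.float64(0.616), 24, 41, 61), (np.float64(0.62), 25, 40, 61), (np.float64(0.624), 19, 39, 61), (np.float64(0.628), 25, 41, 63), (np.floa
[... 675 characters left out ...]
4, 47, 64), (np.float64(0.616), 33, 46, 65), (np.float64(0.62), 25, 40, 64), (np.float64(0.624), 26, 40, 63), (np.float64(0.628), 24, 41, 63), (np.float64(0.632), 21, 39, 63), (np.float64(0.636), 23, 44, 68), (np.float64(0.64), 29, 51, 79), (np.float64(0.644), 28, 49, 76), (np.float64(0.648), 32, 51, 78), (np.float64(0.652), 34, 53, 81), (np.float64(0.656), 29, 49, 77), (np.float64(0.66), 30, 50, 78), (np.float64(0.664), 32, 52, 80), (np.float64(0.668), 30, 51, 80), (np.float64(0.672), 32, 51, 78), (np.float64(0.676), 30, 52, 77), (np.float64(0.68), 28, 49, 76), (np.float64(0.684), 29, 49, 78), (np.float64(0.688), 26, 50, 79), (np.float64(0.692), 30, 50, 80), (np.float64(0.696), 30, 52, 79)]
```

Request:
{"op": "move_arm", "data": {
  "targets": "0 0 0 0 0 -30 0; 0 0 0 0 0 -65 0; 0 0 0 -25 0 -100 0; 0 0 0 -65 0 -105 0; 0 0 0 -105 0 -105 0"
}}

```text
time_s: 16.15
position: [0.6355, 0.0506, 0.3114]
tool_rot: [3.141, 0.002, -3.138]
contact_force: [-0.3, 0.5, 0.4]
width: 0.0004
grip_force: 0.0
```

Request:
{"op": "move_arm", "data": {
  "targets": "0 0 0 -30 0 0 0; 0 0 0 -58 0 0 0; 0 0 0 -58 0 25 0; 0 0 0 -58 0 55 0; 0 0 0 -58 0 55 0"
}}

```text
time_s: 16.65
position: [0.69, 0.0504, 0.2502]
tool_rot: [-3.141, -0.007, -3.138]
contact_force: [-0.5, 1.1, 0.7]
width: 0.0004
grip_force: 0.0
```

```bash
python3 - <<'E'
from h import *
plan(.665-.12*np.cos(.9)+.016,.0496,.138+.12*np.sin(.9),90)
for th in(1.5,1.3,1.1,.9,.8,.7): print(th,'bar x,z',(.665-.12*np.cos(th)).round(3),(.138+.12*np.sin(th)).round(3))
E
```

```text
now [0.69   0.0504 0.2502] [-3.141 -0.007 -3.138] F [-0.5  1.1  0.7] w 0.0004 g 0.0 t 16.65
turn [-0.001 -0.007  0.003] shift [83.4 -0.6 18.8]
1.5 bar x,z 0.657 0.258
1.3 bar x,z 0.633 0.254
1.1 bar x,z 0.611 0.245
0.9 bar x,z 0.59 0.232
0.8 bar x,z 0.581 0.224
0.7 bar x,z 0.573 0.215
```

Request:
{"op": "move_arm", "data": {
  "targets": "0 0 0 16 0 -2 0; 0 0 0 32 0 -2 0; 0 0 0 46 0 0 0; 0 0 0 58 0 4 0; 0 0 0 68 0 9 0"
}}

```text
time_s: 17.15
position: [0.6237, 0.0504, 0.2478]
tool_rot: [3.141, 0.002, -3.138]
contact_force: [1.0, -0.1, 0.9]
width: 0.0008
grip_force: 0.6
```

Request:
{"op": "move_arm", "data": {
  "targets": "0 0 0 10 0 6 0; 0 0 0 18 0 11 0; 0 0 0 27 0 19 0; 0 0 0 35 0 28 0; 0 0 0 35 0 28 0"
}}

```text
time_s: 17.65
position: [0.5879, 0.0502, 0.2182]
tool_rot: [-3.142, -0.001, -3.138]
contact_force: [0.1, -0.1, -0.3]
width: 0.0002
grip_force: 0.0
```

```bash
python3 - <<'E'
from h import *
plan(.665-.12*np.cos(.7)+.016,.0496,.138+.12*np.sin(.7),90)
c=cam('side','pics/side3.png'); f=c['frame']
for th in(1.5,1.3,1.1,1,.9,.8,.7,.6,.5):
    p=proj(c,[[.665-.12*np.cos(th),.0496+s,.138+.12*np.sin(th)] for s in(-.036,-.03,-.024)]).round().astype(int); print(th,[f[q[1],q[0]].tolist() for q in p])
E
```

```text
now [0.5879 0.0502 0.2182] [-3.142e+00 -1.000e-03 -3.138e+00] F [ 0.1 -0.1 -0.3] w 0.0002 g 0.0 t 17.65
turn [-0.    -0.001  0.003] shift [-1.3 -0.7  2.9]
1.5 [[178, 176, 165], [176, 174, 163], [177, 176, 164]]
1.3 [[180, 181, 168], [181, 181, 168], [180, 178, 166]]
1.1 [[168, 168, 155], [160, 161, 148], [136, 137, 129]]
1 [[159, 158, 146], [149, 148, 139], [100, 102, 96]]
0.9 [[178, 177, 164], [161, 160, 150], [136, 134, 126]]
0.8 [[165, 162, 154], [177, 175, 164], [178, 176, 164]]
0.7 [[31, 32, 29], [43, 43, 42], [49, 50, 49]]
0.6 [[89, 88, 84], [52, 52, 48], [50, 48, 44]]
0.5 [[177, 178, 165], [183, 183, 169], [180, 180, 167]]
```

Request:
{"op": "move_arm", "data": {
  "targets": "0 0 0 7 0 9 0; 0 0 0 13 0 19 0; 0 0 0 18 0 33 0; 0 0 0 22 0 47 0; 0 0 0 24 0 58 0"
}}

```text
time_s: 18.2
position: [0.564, 0.0501, 0.1593]
tool_rot: [-3.141, -0.001, -3.138]
contact_force: [0.3, -0.3, 0.0]
width: 0.0007
grip_force: 0.6
```

Request:
{"op": "move_arm", "data": {
  "targets": "0 0 0 0 0 3 0; 0 0 0 0 0 6 0; 0 0 0 0 0 9 0; 0 0 0 0 0 9 0"
}}

```text
time_s: 18.6
position: [0.565, 0.0501, 0.1522]
tool_rot: [3.141, 0.0, -3.138]
contact_force: [-4.4, 0.5, 7.5]
width: 0.0006
grip_force: 3.9
```

```bash
python3 - <<'E'
from h import *
plan(.565,.0496,.152,90)
E
```

```text
now [0.565  0.0501 0.1522] [ 3.141  0.    -3.138] F [-4.4  0.5  7.5] w 0.0006 g 3.9 t 18.6
turn [0.    0.    0.003] shift [-0.  -0.5  0.2]
```

Request:
{"op": "move_arm", "data": {
  "targets": "0 0 0 0 0 2 0; 0 0 0 0 0 2 0"
}}

```text
time_s: 18.8
position: [0.5651, 0.0501, 0.1517]
tool_rot: [3.141, 0.001, -3.139]
contact_force: [-14.4, -0.9, 33.1]
width: 0.0003
grip_force: 16.5
```

Request:
{"op": "move_arm", "data": {
  "targets": "0 0 0 0 0 -20 0; 0 0 0 0 0 -60 0; 0 0 0 0 0 -100 0; 0 0 0 30 -30 -130 0; 0 0 0 50 -75 -130 0"
}}

```text
time_s: 19.3
position: [0.5161, -0.0232, 0.2831]
tool_rot: [3.141, 0.006, -3.134]
contact_force: [1.5, -2.0, -0.6]
width: 0.0004
grip_force: 0.0
```

Request:
{"op": "move_arm", "data": {
  "targets": "0 0 0 10 -45 0 0; 0 0 0 20 -90 0 0; 0 0 0 30 -135 0 0; 0 0 0 40 -180 0 0; 0 0 0 50 -225 0 0"
}}

```text
time_s: 19.8
position: [0.4655, -0.2514, 0.28]
tool_rot: [-3.141, 0.001, -3.138]
contact_force: [1.5, 0.4, -0.4]
width: 0.0006
grip_force: 0.0
```

```bash
python3 - <<'E'
from h import *
s=robot.get_state(); print(s['position'],s['time_s'])
c=cam('side','pics/side4.png'); t=cam('top','pics/top3.png'); f=c['frame']; g=t['frame']
for th in(.3,.2,.15,.1,.05,0,-.05,-.1):
    P=[[.665-.12*np.cos(th),.0496+y,.138+.12*np.sin(th)] for y in(-.034,-.028,.03)]
    p=proj(c,P).round().astype(int);q=proj(t,P).round().astype(int); print(th,[f[a[1],a[0]].tolist() for a in p],[g[a[1],a[0]].tolist() for a in q])
hsv=cv2.cvtColor(g,cv2.COLOR_RGB2HSV); b=((hsv[...,0]>100)&(hsv[...,0]<130)&(hsv[...,1]>100))
for x in(240,245,275,280): 
    r=np.where(b[:,x])[0]; print(x,r.min(),r.max(),len(r)==r.max()-r.min()+1,onz(t,[[x,r.max()+.5]],.114)[0,:2].round(4))
t0=load('pics/top.npz')['frame']; d=(abs(g.astype(int)-t0).max(2)>60)
for n,(x,y) in dict(bottle=(137,239),trough=(201,216),jar=(367,188),tape=(388,265),or1=(153,189),or2=(149,287)).items(): print(n,d[y-15:y+15,x-15:x+15].mean().round(3))
E
```

```text
[ 0.46550067 -0.2513648   0.28001435] 19.8
0.3 [[208, 203, 195], [207, 201, 194], [188, 188, 174]] [[73, 68, 64], [47, 44, 41], [66, 62, 57]]
0.2 [[110, 107, 105], [150, 147, 141], [189, 188, 174]] [[42, 39, 37], [31, 29, 28], [28, 26, 25]]
0.15 [[95, 92, 89], [65, 63, 63], [183, 182, 170]] [[36, 33, 32], [43, 40, 38], [36, 33, 33]]
0.1 [[39, 38, 37], [41, 39, 39], [123, 123, 114]] [[30, 27, 27], [38, 36, 35], [36, 33, 33]]
0.05 [[33, 34, 34], [35, 33, 34], [41, 42, 40]] [[30, 27, 27], [38, 36, 35], [26, 25, 25]]
0 [[61, 60, 57], [34, 31, 31], [44, 44, 42]] [[23, 20, 20], [21, 19, 19], [26, 25, 25]]
-0.05 [[160, 158, 147], [87, 86, 80], [111, 109, 103]] [[23, 20, 20], [21, 19, 19], [22, 20, 20]]
-0.1 [[181, 180, 167], [166, 166, 155], [166, 164, 154]] [[23, 20, 20], [21, 19, 19], [24, 22, 22]]
240 79 179 False [0.6132 0.1075]
245 79 175 False [0.6247 0.0931]
275 78 174 False [0.6258 0.0066]
280 78 178 False [ 0.6137 -0.0075]
bottle 0.0
trough 0.0
jar 0.004
tape 0.972
or1 0.0
or2 0.0
```

```bash
python3 -c "
from h import *
print(order.hand_in())"
```

```text
the job is handed in; nothing more can be done
None
```

I handed the job in at about 20 s: the cassette stands in the slot, the lid sits on the box, the drawer was pushed home to its stop and only then was the clamp swung down to its stop. The final pictures show the bottle, trough, jar and both orange look-alikes unmoved; the arm hid the tape, so I couldn't check it.

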